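# Set the leg strut in the sloped assembly rest

## Task

Pick up the long leg strut that has a fork at one end and lay it in the two V saddles of the sloped rest, fork end uppermost and the middle of the strut midway between the saddles, so that it lies back at the slope of the rest ready to be taken again at that angle. Let go of it there, and leave the short strut and the strut without a fork where they lie.

Things in the scene. Friction and masses are not known exactly. Their poses are not given: they have to be found in the camera images.
- strut_mid (a point): Strut to set: ivory plastic, 196 mm long, 60 g, lying flat. Round rod 14 mm thick, bare for 65 mm either side of its middle; at one end a 20 mm square slotted fork, at the other a 20 mm block with steel ball stud. Point: middle of the rod on its axis, 10 mm above the bench; x along the rod to the fork, z up. The fork starts pointing away from the robot, within 30 degrees.
- rest_seat (a point): Sloped rest, fixed, ivory: two V saddles up a 30 degree slope rising away from the robot. Point: where the strut's middle (on its axis) belongs, 100 mm up. x up the slope (strut's x lies along it), y level, z square to the slope. Saddles 10 mm thick, at x +-42 mm, 52 wide, lips at z +12; 74 mm gap between for fingers, clear to z -30. Toe plate at x -108, 34 wide, top z +6.
- short_mid (a point): Bystander: the short strut, same make, also with a fork, but only 130 mm long, lying flat. The point is the middle of its rod, 10 mm above the bench; x points to its fork.
- plain_mid (a point): Bystander: the strut without a fork, 196 mm long with a block and ball stud at both ends, lying flat. The point is the middle of its rod, 10 mm above the bench; x along the rod.
Not all that is in view belongs to the job. Leave any green or orange look-alike of the part that bears strut_mid alone.

How it is judged:
By the outcome, as a careful person would: the job done as asked, in the order asked, and still so for the second after the job is handed in, with the robot touching nothing.
It also fails if it takes over 38 s, if anything falls off the work surface, if the arm or the gripper's body presses on something with over 40 N, if the wrist force passes 120 N, or if a joint passes its speed limit or range.

## Robot

A 6-joint arm with a two-finger parallel gripper is mounted at the origin on the work surface. World frame = base frame: x ahead of the robot, y to its left, z up, the work surface at z = 0. Lengths are in m, angles in degrees, forces in N, time in s.
With the tool pointing down it reaches from about 0.275 to 0.85 m from the base axis. Payload 19 kg.
Tool frame: the origin (TCP) lies at the very end of the fingers, on their centre line; the grasp point (between the pads) lies 19 mm behind it; z points along the fingers, x is the direction in which the jaws open and shut, and the axes are right-handed (so a half turn about z gives the same grasp; the last joint's range is limited). The gripper opens to 85 mm and grips with 20 to 120 N. Pads are 22 mm wide; open, the fingers measure 114 mm over their backs; the gripper's body (76 mm by 85 mm) begins 54 mm behind the grasp point. The pads swing forward as they close: fully open they stand 13 mm farther back than shut.
Start: joints at [59.588, 8.623, 82.357, -0, 89.026, -7.678], TCP at [0.222, 0.53, 0.231] pointing down, gripper open.
Joint ranges: [-160.23, 160.23], [-39.13, 120.54], [6.94, 153.29], [-79.49, 259.48], [9.18, 160.14], [-161.06, 161.06]. Speed limits (degrees/s): [108.29, 108.29, 127.2, 172.46, 172.46, 172.46].

## Interface

Orientations are given as [roll, pitch, yaw] about the fixed x, y, z axes, in that order (R = Rz(yaw) Ry(pitch) Rx(roll)).
In Python, from rig import get_state, get_image, job_done gives the robot as it stands.
- The arm moves only by the tool move_arm, never from a script. Its argument "plan" is a list of rows, each a list of 5 numbers: the shift along the tool's x, y, z in cm, then the turn about the tool's z in rad, then the closure, from 0 (fully open) to 1 (shut). A call has 1 to 8 rows; each row is the pose to reach, as a shift and turn from the pose commanded when the call began, along the tool's axes at that moment; what a row does not reach only later rows make up. A row lasts 1/10 s, in which the tool goes at most 50 mm and 8.59 degrees, less where a joint would pass 70% of its speed; a pose out of reach is approached as far as the arm can. A call with a gripper value outside its range is refused whole. The fingers move at their own pace and stop on an object; "grip_force" is the grip in N (left out, the last holds). Time passes only in rows, so rows that repeat a pose let the fingers close. It gives the time, the measured TCP pose, the force and the opening at its end, in the units of the state.
- get_state(): the state, without advancing time (a new reading comes with each control period).
- get_image(name): name is "side" or "top" or "wrist"; returns a dict with "frame" (420x560x3 uint8, red, green, blue), "camera_matrix" (3x3 intrinsics, pixels), "cam_to_world" (4x4, takes a point from camera to world coordinates). Camera axes: x right, y down, z forward; pixel columns grow to the right and rows downward; lengths in m; the calibration is good to about 2 mm. A picture is of the moment at which its call begins. There is no depth.
- job_done(): hands the job in, once; it reports no verdict.
The state is a dict: "t": time; "joint_positions": joint angles; "joint_vel": joint speeds; "effort": joint torques, N m; "ee_pos": TCP position; "tool_rot": TCP orientation; "force": force on the tool from outside, world axes, zero at the start; "torque": the same for the moment, N m; "gripper_width": finger opening in m.
Only numpy, scipy, OpenCV 4.12 (cv2) and the standard library are available. Lean on these libraries where they do the work, as an engineer would, in place of code of your own. Each camera call takes 0.05 s, during which the arm holds its last target. There are 200 camera calls.

## Working session

There is one attempt and no reset: what is moved stays moved. The work goes in short steps, Python scripts to look and compute and a tool call to move; the robot and the scene stay as the last step left them, time stands still between calls to the robot, and variables do not carry over. Pictures are saved under pics/ and viewed, about 8 in all and at most 12, crops included, and the job is handed in when it is done.

Besides the shell and the picture viewer there is one more tool, called after ">>>" as name(argument=value, ...), one argument or row to a line, values as JSON. move_arm: Moves the arm, as the interface text tells. Its arguments: {"type":"object","properties":{"plan":{"type":"array"},"grip_force":{"type":"number"}},"required":["plan"]}

```bash
mkdir -p pics; ls
python3 - <<'E'
from rig import *
import cv2,pickle
s=get_state();print(s)
d={}
for n in("side","top","wrist"):
    d[n]=get_image(n);cv2.imwrite(f"pics/{n}0.png",d[n]["frame"][...,::-1]);print(n,d[n]["camera_matrix"].round(1).tolist(),d[n]["cam_to_world"].round(3).tolist())
pickle.dump(d,open("d0.pkl","wb"))
E
```

```text
pics
{'t': 0.0, 'joint_positions': array([ 5.95870982e+01,  8.65097256e+00,  8.23933174e+01, -4.99227935e-04,
        8.90273031e+01, -7.67669661e+00]), 'joint_vel': array([ 0.02069614,  0.00932187,  0.03116392, -0.0331302 ,  0.08190146,
        0.10100681]), 'effort': array([ 1.00873291e-03, -7.13062406e+01, -5.70868886e+01,  4.65501216e-05,
        8.80883978e-03,  1.07605393e-05]), 'ee_pos': array([0.22211259, 0.53009125, 0.23067255]), 'tool_rot': array([-1.79990931e+02,  7.10180599e-02,  6.72638092e+01]), 'force': array([ 0.28724604, -0.03412196,  0.11958666]), 'torque': array([-0.02275993,  0.01810926,  0.02877161]), 'gripper_width': 0.08513250293969689}
side [[491.8, 0.0, 283.4], [0.0, 491.8, 202.4], [0.0, 0.0, 1.0]] [[0.892, -0.32, 0.318, 0.179], [-0.451, -0.658, 0.603, -0.741], [0.016, -0.682, -0.732, 0.915], [0.0, 0.0, 0.0, 1.0]]
top [[379.9, 0.0, 276.6], [0.0, 379.9, 207.8], [0.0, 0.0, 1.0]] [[-0.026, -0.987, 0.158, 0.373], [-1.0, 0.028, 0.009, -0.064], [-0.013, -0.157, -0.987, 1.014], [0.0, 0.0, 0.0, 1.0]]
wrist [[337.0, 0.0, 279.9], [0.0, 337.0, 208.2], [0.0, 0.0, 1.0]] [[0.386, 0.876, 0.29, 0.147], [0.922, -0.367, -0.122, 0.562], [-0.001, 0.315, -0.949, 0.375], [0.0, 0.0, 0.0, 1.0]]
```

View pics/top0.png

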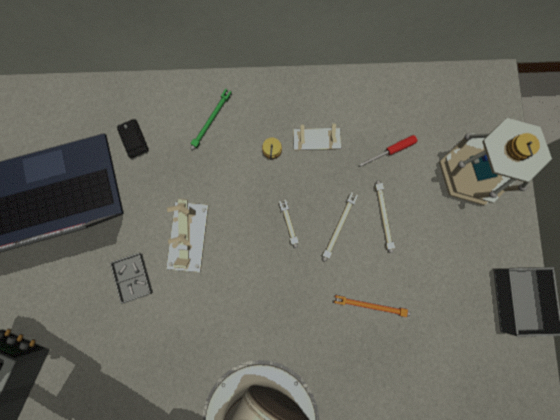

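View pics/side0.png

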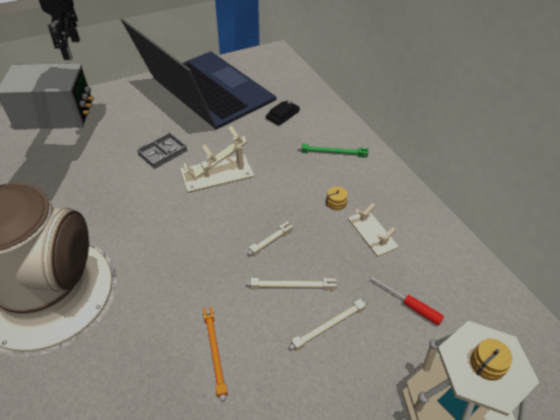

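Top view: the target strut runs from its fork at (352,197) to its stud at (327,257). The short strut is at (289,222), the plain one at (385,216) and the sloped rest around (187,237). Next I'll measure the strut by masks and zoom in on the rest.

```bash
cat > h.py <<'E'
import numpy as np,cv2
def ray(im,uv):
    T=im["cam_to_world"];d=T[:3,:3]@np.linalg.solve(im["camera_matrix"],[uv[0],uv[1],1.]);return T[:3,3],d
def plane(im,uv,z):
    o,d=ray(im,uv);return o+d*(z-o[2])/d[2]
def tri(ims,uvs):
    A=0;b=0
    for im,uv in zip(ims,uvs):
        o,d=ray(im,uv);d=d/np.linalg.norm(d);P=np.eye(3)-np.outer(d,d);A=A+P;b=b+P@o
    return np.linalg.solve(A,b)
def proj(im,p):
    T=im["cam_to_world"];q=im["camera_matrix"]@(T[:3,:3].T@(np.asarray(p)-T[:3,3]));return q[:2]/q[2]
def strut(im,box,z=.010):
    u0,v0,u1,v1=box;f=im["frame"].astype(int);m=((f.min(2)>140)).astype(np.uint8)
    k=np.zeros_like(m);k[v0:v1,u0:u1]=1
    n,l,s,_=cv2.connectedComponentsWithStats(m*k);i=1+s[1:,4].argmax()
    ys,xs=np.nonzero(l==i)
    W=np.array([plane(im,p,z)[:2] for p in zip(xs,ys)]);(c,wh,a)=cv2.minAreaRect(W.astype(np.float32)*1000)
    e=np.linalg.svd(W-W.mean(0))[2][0];t=(W-W.mean(0))@e
    mid=W.mean(0)+e*(t.max()+t.min())/2
    return mid,np.degrees(np.arctan2(e[1],e[0])),t.max()-t.min(),len(xs)
E
python3 - <<'E'
from h import *;import pickle
d=pickle.load(open("d0.pkl","rb"))
print(strut(d["top"],(315,185,365,267)));print(strut(d["side"],(243,272,345,297)))
a=d["top"]["frame"][190:285,155:220];b=d["side"]["frame"][120:200,170:265]
A=cv2.resize(a,None,fx=6,fy=6,interpolation=2);B=cv2.resize(b,None,fx=4,fy=4,interpolation=2)
c=np.zeros((570,390+380,3),np.uint8);c[:,:390]=A[:570];c[:320,390:]=B
cv2.imwrite("pics/rest.png",c[...,::-1])
E
```

```text
(array([ 0.48361232, -0.22207533]), np.float64(153.0221961647442), np.float64(0.18484316818713034), 222)
(array([ 0.48049554, -0.21530566]), np.float64(-26.62751558073652), np.float64(0.19748971995540937), 492)
```

View pics/rest.png

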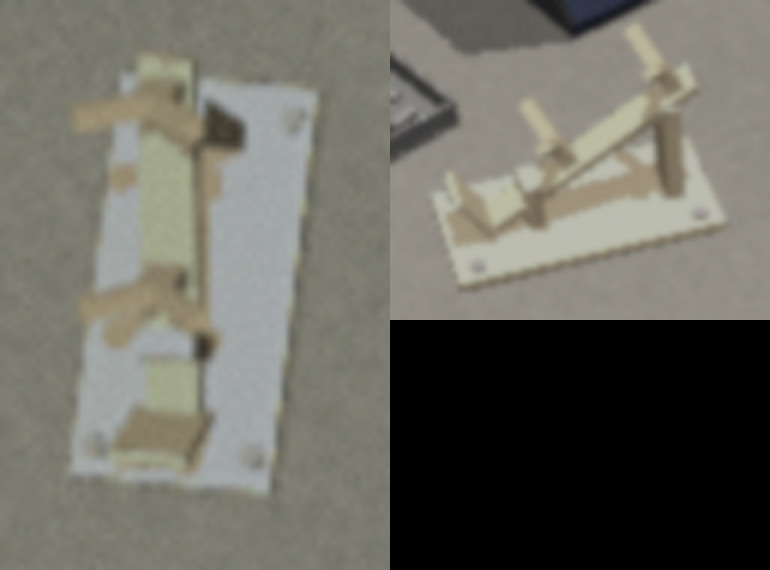

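View pics/wrist0.png

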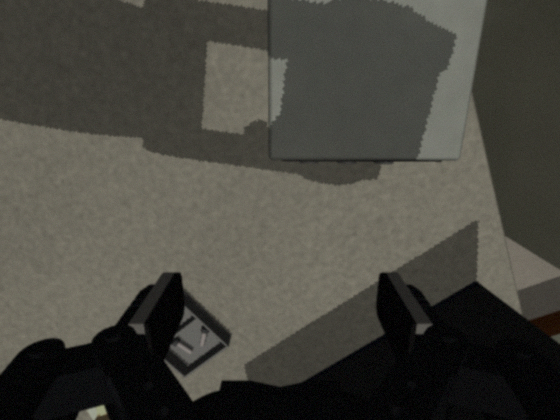

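The zoom shows the rest's base plate with corners (crop /6) and its V saddles on the spine, toe at the bottom (near the robot). The wrist view shows nothing of the job yet. I'll compute a rough rest pose and the first moves.

Run:
```python
from h import *;import pickle
d=pickle.load(open("d0.pkl","rb"));t=d["top"];s=d["side"]
f=lambda x,y:(155+(x+.5)/6-.5,190+(y+.5)/6-.5)
g=lambda x,y:(170+(x-390+.5)/4-.5,120+(y+.5)/4-.5)
C=[plane(t,f(*p),.005) for p in[(122,72),(318,90),(270,492),(70,472)]]
print(np.round(C,3));c=np.mean(C,0);h=(C[0]+C[1]-C[2]-C[3]);print(c,np.degrees(np.arctan2(h[1],h[0])))
S=[plane(s,g(*p),.005) for p in[(433,192),(460,288),(726,220)]];print(np.round(S,3),(S[0]+S[2])/2)
v=S[2]-S[1];print(np.degrees(np.arctan2(v[1],v[0])))
for a,b in[((165,58),(690,72)),((185,95),(665,80)),((180,280),(560,152)),((78,115),(632,30)),((85,305),(527,103)),((205,415),(525,205)),((120,445),(452,172))]:
    X=tri([t,s],[f(*a),g(*b)]);print(a,b,X.round(4),(proj(t,X)-f(*a)).round(1))
```

```text
[[0.559 0.22  0.005]
 [0.548 0.131 0.005]
 [0.37  0.152 0.005]
 [0.381 0.24  0.005]]
[0.46472866 0.1855321  0.005     ] -6.504227162618016
[[0.383 0.245 0.005]
 [0.369 0.151 0.005]
 [0.549 0.134 0.005]] [0.46602948 0.18939339 0.005     ]
-5.428899396928651
(165, 58) (690, 72) [0.5458 0.1748 0.1027] [-0.1  0.2]
(185, 95) (665, 80) [0.5269 0.1649 0.1108] [-0.3  1. ]
(180, 280) (560, 152) [0.4564 0.1771 0.0674] [-0.3  0.9]
(78, 115) (632, 30) [0.5193 0.2031 0.1257] [-0.1  0.3]
(85, 305) (527, 103) [0.447  0.2108 0.0857] [-0.1  0.4]
(205, 415) (525, 205) [0.4131 0.1676 0.0452] [ 1.3 -3.9]
(120, 445) (452, 172) [0.3904 0.2047 0.0534] [-0.1  0.5]
```

>>> move_arm(
  plan=[
    [-2.85,3.88,0,0,0],
    [-5.7,7.75,0,0,0],
    [-8.55,11.6,0,0,0],
    [-11.4,15.5,0,0,0],
    [-14.2,19.4,0,0,0],
    [-17.1,23.2,0,0,0],
    [-20,27.1,0,0,0],
    [-22.8,31,0,0,0],
  ],
  grip_force=20,
)

```text
t: 0.95
ee_pos: [0.4205, 0.1983, 0.2314]
tool_rot: [180.0, -0.0, 67.3]
force: [1.6, 1.0, -0.1]
gripper_width: 0.0859
```

Run:
```python
from rig import *
import cv2,pickle
d=get_image("wrist");cv2.imwrite("pics/w1.png",d["frame"][...,::-1]);pickle.dump(d,open("w1.pkl","wb"));s=get_state();print(s["t"],s["ee_pos"],s["tool_rot"])
```

```text
1.0 [0.42361338 0.19320105 0.23108544] [1.79898684e+02 1.15166412e-01 6.70633936e+01]
```

View pics/w1.png

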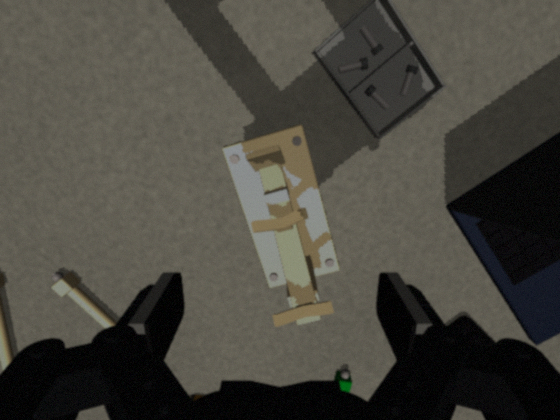

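Wrist view: plate corners at about (223,148), (302,126), (339,270) and (270,287). The lower saddle spans (253,226)–(305,215) and the upper one (273,321)–(333,308). I'll zoom for accurate pixels.

Run:
```python
import cv2,pickle
d=pickle.load(open("w1.pkl","rb"))
a=cv2.resize(d["frame"][195:335,240:345],None,fx=4.2,fy=4.2,interpolation=cv2.INTER_CUBIC)
a=cv2.convertScaleAbs(a,alpha=1.3,beta=20)
cv2.imwrite("pics/w1c.png",a[...,::-1])
```

```text
(no output)
```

View pics/w1c.png

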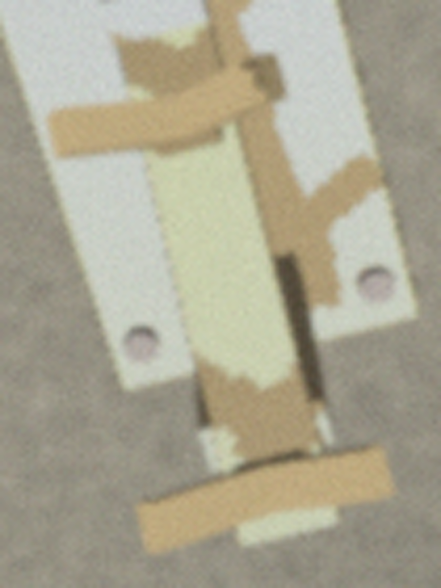

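Run:
```python
from h import *;import pickle
d=pickle.load(open("w1.pkl","rb"))
f=lambda x,y:(240+(x+.5)/4.2-.5,195+(y+.5)/4.2-.5)
uL,uR=[plane(d,f(*p),.1314) for p in[(142,531),(391,472)]]
lL,lR=[plane(d,f(*p),.0894) for p in[(55,134),(280,78)]]
ang=lambda v:np.degrees(np.arctan2(v[1],v[0]))
for a,b in((uR,uL),(lR,lL)):
    print(a.round(4),b.round(4),((a+b)/2).round(4),np.linalg.norm(a-b),ang(a-b)-90)
m=(uL+uR)/2;n=(lL+lR)/2;print("axis",ang(m-n),np.linalg.norm((m-n)[:2]),"exp .0727")
print("left only",ang(uL-lL),ang(uR-lR))
C=[plane(d,p,.005) for p in[(223,148),(302,126),f(417,316),f(127,390)]];h=C[2]+C[3]-C[0]-C[1]
print(np.round(C,4),np.mean(C,0),ang(h))
sp=[plane(d,f(*p),z) for p,z in[((195,135),.06),((285,505),.11)]];print(sp)
```

```text
[0.5188 0.2057 0.1314] [0.5124 0.1539 0.1314] [0.5156 0.1798 0.1314] 0.05210926207429829 -7.091066934993137
[0.4468 0.2132 0.0894] [0.4399 0.1635 0.0894] [0.4434 0.1883 0.0894] 0.0501281591788039 -7.886064197051354
axis -6.741556903596801 0.07271808563685261 exp .0727
left only -7.521871509805033 -5.9538753093566745
[[0.3712 0.1518 0.005 ]
 [0.3827 0.24   0.005 ]
 [0.5612 0.2185 0.005 ]
 [0.551  0.1302 0.005 ]] [0.46653255 0.18513614 0.005     ] -6.863640051357645
[array([0.46280758, 0.18748504, 0.06      ]), array([0.53295192, 0.179084  , 0.11      ])]
```

>>> move_arm(
  plan=[
    [-4.5,2.1,0,0,0],
    [-9,4.2,0,0,0],
    [-13.6,6.3,0,0.02,0],
    [-18.1,8.4,0,0.03,0],
    [-22.7,10.5,0,0.04,0],
    [-27.2,12.6,0,0.05,0],
    [-31.8,14.7,0,0.06,0],
    [-36.3,16.8,0,0.07,0],
  ],
)

```text
t: 1.8
ee_pos: [0.4342, -0.2009, 0.2314]
tool_rot: [180.0, 0.0, 63.2]
force: [1.2, 0.3, 0.6]
gripper_width: 0.0854
```

>>> move_arm(
  plan=[
    [0,0,0,0,0],
    [0,0,0,0,0],
  ],
)

```text
t: 2.0
ee_pos: [0.4343, -0.1996, 0.2308]
tool_rot: [-179.9, -0.0, 63.1]
force: [-0.0, 0.3, -0.9]
gripper_width: 0.0853
```

Run:
```python
from rig import *
from h import *
import pickle
d=get_image("wrist");cv2.imwrite("pics/w2.png",d["frame"][...,::-1]);pickle.dump(d,open("w2.pkl","wb"));s=get_state();print(s["t"],s["ee_pos"],s["tool_rot"])
print([proj(d,(.482-.0*.89+k*.89,-.219-k*.45,.01)).round() for k in(-.1,0,.1)])
```

```text
2.05 [ 0.43451732 -0.19858293  0.23103583] [-1.79957110e+02 -1.32425868e-02  6.32198729e+01]
[array([284., 129.]), array([283., 218.]), array([283., 293.])]
```

View pics/w2.png

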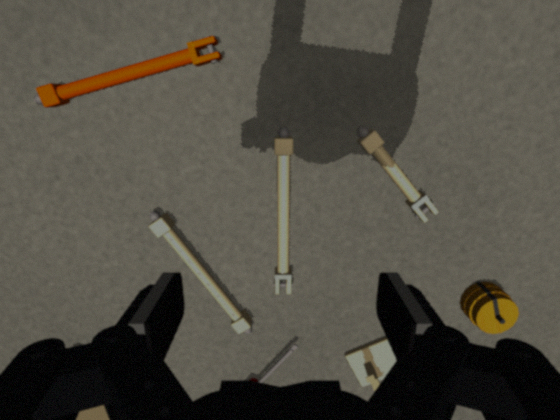

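The target strut stands upright in the image: ball end at about (284,130), block to row 155, rod to row 273, fork tip at row 294. Now its axis and middle.

Run:
```python
from h import *;import pickle
d=pickle.load(open("w2.pkl","rb"));f=d["frame"].astype(int)
rows=np.arange(165,265);c=[]
for r in rows:
    x=np.arange(265,303);w=np.clip(f[r,265:303].sum(1)-380,0,None);c.append((x*w).sum()/max(w.sum(),1))
P=np.polyfit(rows,c,1);print(P,np.std(np.polyval(P,rows)-c))
X=lambda r,z=.01:plane(d,(np.polyval(P,r),r),z)
a,b=X(155),X(273);print("rod ends",a,b,np.linalg.norm(b-a),"mid",(a+b)/2,np.degrees(np.arctan2(*(b-a)[1::-1])))
a,b=X(130.),X(294);print("tips",a,b,np.linalg.norm(b-a),"mid",(a+b)/2)
for r in list(range(126,160,2))+list(range(264,300,2)):print(r,f[r,277:292].sum(1).max(),f[r,280:288].sum(1).mean().round(),end="; ")
```

```text
[-5.93282866e-03  2.84236068e+02] 0.1599415918391244
rod ends [ 0.41734106 -0.18652944  0.01      ] [ 0.54546399 -0.2519057   0.01      ] 0.14383858682995304 mid [ 0.48140253 -0.21921757  0.01      ] -27.03349204790522
tips [ 0.39373092 -0.17448208  0.01      ] [ 0.57165812 -0.26527157  0.01      ] 0.19975189521734488 mid [ 0.48269452 -0.21987682  0.01      ]
126 179 154.0; 128 176 156.0; 130 191 173.0; 132 217 190.0; 134 200 183.0; 136 168 158.0; 138 216 208.0; 140 313 304.0; 142 321 309.0; 144 320 308.0; 146 315 305.0; 148 315 303.0; 150 306 302.0; 152 308 297.0; 154 300 286.0; 156 404 378.0; 158 415 395.0; 264 425 399.0; 266 421 394.0; 268 416 392.0; 270 411 392.0; 272 400 346.0; 274 280 260.0; 276 413 404.0; 278 423 387.0; 280 411 239.0; 282 408 220.0; 284 423 307.0; 286 417 317.0; 288 413 298.0; 290 413 299.0; 292 406 299.0; 294 330 287.0; 296 291 275.0; 298 295 278.0;
```

>>> move_arm(
  plan=[
    [0.4,2.5,4,0.004,0],
    [0.4,5.1,8,0.004,0],
    [0.4,5.1,12.5,0.004,0],
    [0.4,5.1,17,0.004,0],
    [0.4,5.1,20,0.004,0],
    [0.4,5.1,22,0.004,0],
    [0.4,5.1,22.6,0.004,0.3],
    [0.4,5.1,22.6,0.004,0.6],
  ],
  grip_force=25,
)

```text
t: 2.85
ee_pos: [0.4821, -0.2171, 0.0053]
tool_rot: [-180.0, -0.0, 63.1]
force: [-0.5, -0.6, 0.5]
gripper_width: 0.0593
```

>>> move_arm(
  plan=[
    [0,0,0,0,0.8],
    [0,0,0,0,1],
    [0,0,0,0,1],
    [0,0,0,0,1],
    [0,0,0,0,1],
    [0,0,0,0,1],
  ],
)

```text
t: 3.45
ee_pos: [0.4825, -0.2184, 0.0064]
tool_rot: [179.9, 0.0, 63.0]
force: [-0.3, 1.9, 8.8]
gripper_width: 0.0127
```

>>> move_arm(
  plan=[
    [0,0,-3,0,1],
    [0,0,-7,0,1],
    [0,0,-11,0,1],
    [0,0,-15,0,1],
    [0,0,-19,0,1],
    [0,0,-20,0,1],
    [0,0,-20,0,1],
  ],
)

```text
t: 4.15
ee_pos: [0.4825, -0.2186, 0.2071]
tool_rot: [179.8, 0.0, 63.0]
force: [0.4, 1.2, -1.0]
gripper_width: 0.0128
```

Run:
```python
from rig import *
from h import *
import pickle
d=get_image("wrist");pickle.dump(d,open("w3.pkl","wb"));s=get_state();print(s["t"],s["ee_pos"],s["tool_rot"],s["force"],s["gripper_width"])
e=get_image("side")["frame"];cv2.imwrite("pics/w3.png",np.hstack([d["frame"],e])[...,::-1][:, :][:,::1])
cv2.imwrite("pics/w3.png",cv2.resize(np.hstack([d["frame"][150:,150:450],e[100:370,200:500]]),None,fx=1.3,fy=1.3)[...,::-1])
```

```text
4.2 [ 0.48195395 -0.21823463  0.2052645 ] [1.79962928e+02 1.10604438e-02 6.30224381e+01] [ 0.74157962 -0.42517186 -2.17877092] 0.012368333240938226
```

View pics/w3.png

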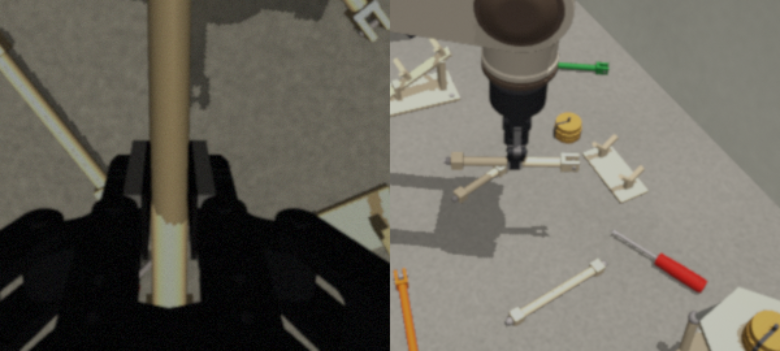

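>>> move_arm(
  plan=[
    [4.2,-2.1,0,-0.03,1],
    [8.5,-4.25,0,-0.08,1],
    [12.8,-6.4,0,-0.13,1],
    [17.1,-8.5,0,-0.18,1],
    [21.4,-10.7,0,-0.23,1],
    [25.7,-12.8,0,-0.28,1],
    [30,-15,0,-0.33,1],
    [34.2,-17,0,-0.35,1],
  ],
)

```text
t: 5.05
ee_pos: [0.4845, 0.1656, 0.2036]
tool_rot: [-179.9, 0.0, 83.2]
force: [0.8, -0.7, -0.7]
gripper_width: 0.0122
```

Run:
```python
from rig import *
import numpy as np
s=get_state();p=s["ee_pos"];y=np.radians(s["tool_rot"][2]);d=np.array([.4855,.1833])-p[:2]
print(s["t"],p,s["tool_rot"],s["joint_positions"],"shift",d@[np.cos(y),np.sin(y)],d@[np.sin(y),-np.cos(y)])
```

```text
5.05 [0.48454628 0.16564779 0.20357033] [-1.79866341e+02  4.37355979e-02  8.32016638e+01] [ 1.02496697e+01  1.82640077e+00  9.29548997e+01 -2.63731464e-03
  8.53593072e+01 -7.29517265e+01] shift 0.017640991634072047 -0.0011425692488973927
```

>>> move_arm(
  plan=[
    [1,0,1,0,1],
    [1.9,-0.1,2,0,1],
    [1.9,-0.1,4,0,1],
    [1.9,-0.1,5.3,0,1],
    [1.9,-0.1,5.3,0,1],
    [1.9,-0.1,5.3,0,1],
  ],
)

```text
t: 5.65
ee_pos: [0.487, 0.182, 0.1522]
tool_rot: [-180.0, 0.0, 83.0]
force: [0.4, -0.4, -0.1]
gripper_width: 0.0129
```

```bash
cat > st.py <<'E'
from rig import *
import numpy as np,cv2,sys
# average poses over a few control periods (camera calls advance 0.05 s)
S=[]
for i in range(4):
    im=get_image("side");S.append(get_state())
p=np.mean([s["ee_pos"] for s in S],0);r=S[-1]["tool_rot"];y=np.radians(r[2]);d=np.array([.4855,.1833])-p[:2]
print(S[-1]["t"],p.round(4),np.ptp([s["ee_pos"] for s in S],0).round(4),r.round(2),"shift cm",100*d@[np.cos(y),np.sin(y)],100*d@[np.sin(y),-np.cos(y)])
print(np.mean([s["force"] for s in S],0),S[-1]["gripper_width"])
t=get_image("top")["frame"]
a=cv2.resize(im["frame"][90:220,150:290],(420,390));b=cv2.resize(t[180:290,140:240],(355,390))
cv2.imwrite(sys.argv[1],np.hstack([a,b])[...,::-1])
E
python3 st.py pics/p1.png
```

```text
5.85 [0.4873 0.1823 0.153 ] [0.0001 0.0003 0.0003] [ 1.7994e+02 -2.0000e-02  8.3050e+01] shift cm 0.07672872226394495 -0.18939952930941162
[-0.11401362  0.21295138 -0.66632471] 0.012699753905269711
```

View pics/p1.png

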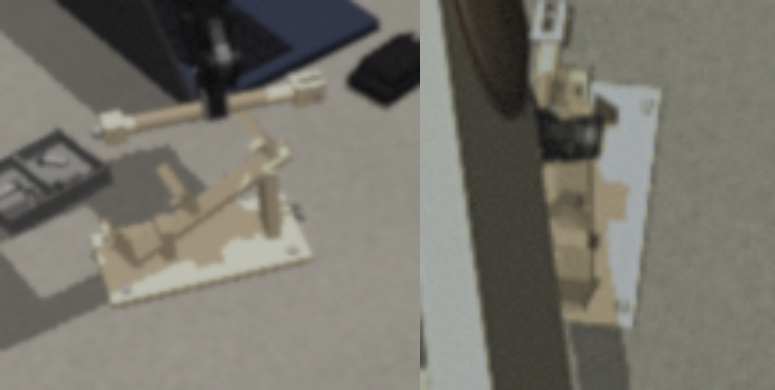

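>>> move_arm(
  plan=[
    [0.1,-0.2,1.5,0,1],
    [0.1,-0.2,2.4,0,1],
    [0.1,-0.2,2.8,0,1],
    [0.1,-0.2,3.2,0,1],
    [0.1,-0.2,3.5,0,1],
    [0.1,-0.2,3.8,0,1],
    [0.1,-0.2,4.1,0,1],
    [0.1,-0.2,4.1,0,1],
  ],
  grip_force=20,
)

```text
t: 6.7
ee_pos: [0.485, 0.1838, 0.1111]
tool_rot: [-180.0, 0.0, 83.1]
force: [-2.9, -3.0, 2.6]
gripper_width: 0.0128
```

```bash
python3 st.py pics/p2.png
```

```text
6.9 [0.485  0.1838 0.1113] [0.     0.     0.0001] [-1.7999e+02  1.0000e-02  8.3080e+01] shift cm -0.04332912537492979 0.05351236931341229
[-2.33995943 -3.33231448  1.58643597] 0.012682328078436776
```

View pics/p2.png

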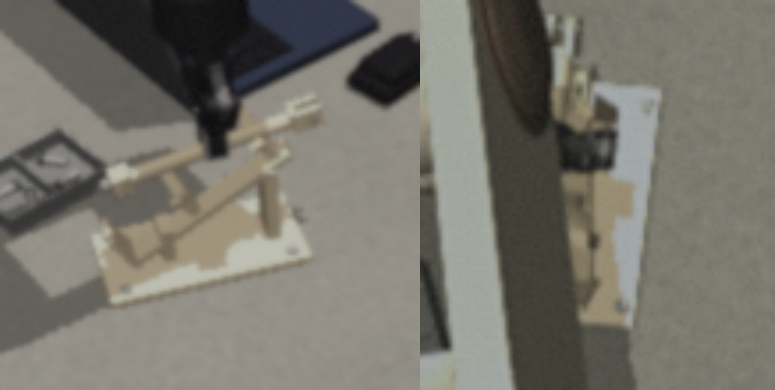

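>>> move_arm(
  plan=[
    [-0.05,0,0.3,0,1],
    [-0.05,0,0.6,0,1],
    [-0.05,0,0.9,0,1],
    [-0.05,0,1.1,0,1],
    [-0.05,0,1.3,0,1],
    [-0.05,0,1.45,0,1],
    [-0.05,0,1.45,0,1],
  ],
)

```text
t: 7.65
ee_pos: [0.485, 0.1832, 0.0969]
tool_rot: [180.0, 0.0, 83.1]
force: [-2.6, -5.0, 7.3]
gripper_width: 0.0124
```

```bash
python3 st.py pics/p3.png
```

```text
7.85 [0.4851 0.1832 0.097 ] [0. 0. 0.] [1.7999e+02 2.0000e-02 8.3080e+01] shift cm 0.014611888215149409 0.043255773256757564
[-3.06378679 -4.32576031  7.11016949] 0.012649602241456476
```

View pics/p3.png

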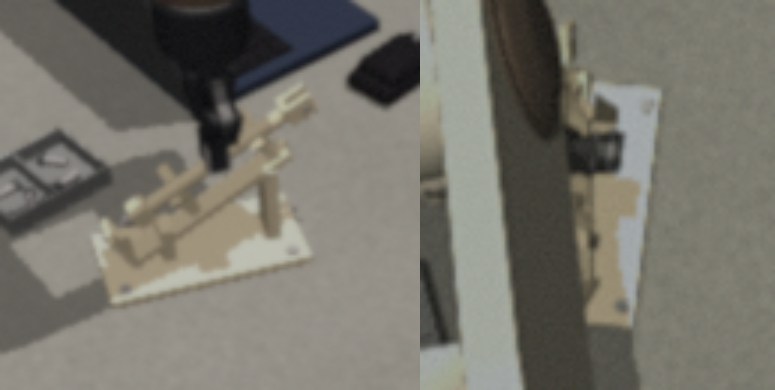

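>>> move_arm(
  plan=[
    [-0.05,0,0.05,0,1],
    [-0.08,0,0.1,0,1],
    [-0.08,0,0.1,0,1],
  ],
)

```text
t: 8.2
ee_pos: [0.4851, 0.1828, 0.0965]
tool_rot: [180.0, -0.0, 83.1]
force: [-4.6, -0.3, 12.7]
gripper_width: 0.013
```

>>> move_arm(
  plan=[
    [0,0,-0.05,0,0.8],
    [0,0,-0.05,0,0.6],
    [0,0,-0.05,0,0.4],
    [0,0,-0.05,0,0.3],
    [0,0,-0.05,0,0.3],
    [0,0,-0.05,0,0.3],
    [0,0,-0.05,0,0.3],
  ],
)

```text
t: 8.9
ee_pos: [0.4849, 0.1826, 0.0963]
tool_rot: [180.0, 0.0, 83.1]
force: [1.0, -0.3, -1.0]
gripper_width: 0.0594
```

>>> move_arm(
  plan=[
    [0,0,-1,0,0.3],
    [0,0,-3,0,0.3],
    [0,0,-6,0,0.3],
    [0,0,-10,0,0.3],
    [0,0,-14,0,0.3],
    [-3,0,-16,0,0.3],
    [-7,0,-16,0,0.3],
    [-11,0,-16,0,0.3],
  ],
)

```text
t: 9.7
ee_pos: [0.4714, 0.0725, 0.2578]
tool_rot: [179.9, -0.0, 83.2]
force: [0.6, 0.3, -0.4]
gripper_width: 0.0597
```

>>> move_arm(
  plan=[
    [-4,0,0,0,0.3],
    [-8,-2,0,0,0.3],
    [-12,-4,0,0,0.3],
    [-15,-6,0,0,0.3],
    [-15,-6,0,0,0.3],
  ],
)

```text
t: 10.2
ee_pos: [0.3921, -0.0706, 0.2573]
tool_rot: [179.9, 0.1, 82.9]
force: [0.0, 0.2, 1.1]
gripper_width: 0.0595
```

Run:
```python
from rig import *
import numpy as np,cv2,pickle
d={n:get_image(n) for n in("side","top")};pickle.dump(d,open("d1.pkl","wb"))
s=get_state();print(s["t"],s["ee_pos"],s["force"])
a=cv2.resize(d["side"]["frame"][100:210,160:270],(480,480),interpolation=2);b=cv2.resize(d["top"]["frame"][185:285,160:220],(288,480),interpolation=2)
cv2.imwrite("pics/fin.png",np.hstack([a,b])[...,::-1])
```

```text
10.3 [ 0.39390216 -0.06862801  0.25719425] [0.50711464 0.09842979 0.48404139]
```

View pics/fin.png

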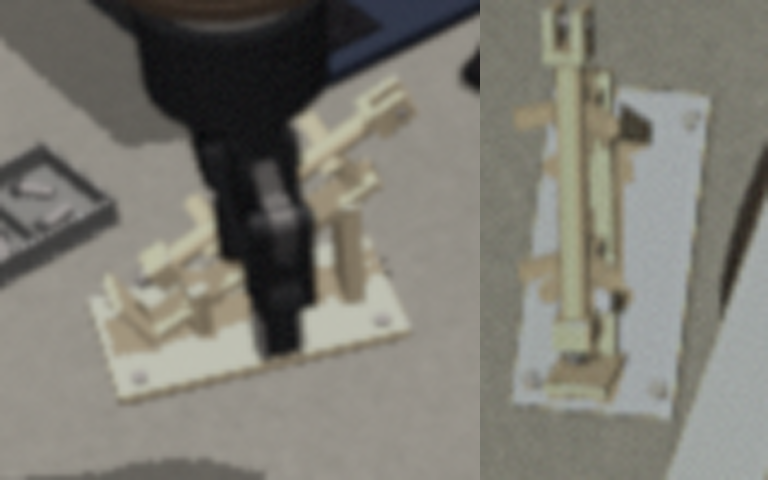

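It lies in both saddles at the slope with the fork up. In the final crop the fork tip is at row ~7 and the block's lower edge at ~348. One numeric check of centring.

Run:
```python
from h import *;import pickle
d=pickle.load(open("d1.pkl","rb"));y=np.radians(-6.9);c=np.cos(np.pi/6)
S=np.array([.4855,.1833,.1]);X=np.array([c*np.cos(y),c*np.sin(y),.5]);N=np.array([-.5*np.cos(y),-.5*np.sin(y),c])
for s in(.098,.065,0,-.065,-.085,-.098,-.103):
    p=proj(d["top"],S+s*X);q=proj(d["side"],S+s*X);print(s,"crop top",480+(p[0]-160)*4.8,(p[1]-185)*4.8,"side",(q-[160,100])*480/110)
```

```text
0.098 crop top 565.2643070716447 3.8301732742678722 side [406.04427723  91.71340903]
0.065 crop top 566.4970821756166 67.49360399193192 side [359.68133303 124.431687  ]
0 crop top 568.8325785985903 188.1041794620924 side [269.46912616 188.09434069]
-0.065 crop top 571.0527246102735 302.7577860627447 side [180.69823819 250.73985724]
-0.085 crop top 571.7139524058546 336.90515796938524 side [153.66875582 269.81453278]
-0.098 crop top 572.1384286077181 358.826115962105 side [136.17055964 282.16299029]
-0.103 crop top 572.3005880994053 367.2004167822406 side [129.45530323 286.90193924]
```

```bash
python3 -c "
from rig import *
print(job_done(),get_state()['t'])"
```

```text
the job is handed in; nothing more can be done
the job is handed in; nothing more can be done
```

The forked long strut is lying in both V saddles of the sloped rest, fork end up, and I handed the job in at about 10.3 s of the 38 s allowed.

**How it was done:** The tool can only point down, so I gripped the strut at its middle with 20–25 N and carried it level over the rest. I then lowered it so the upper saddle pivoted it between the pads to the slope. The vertical force then climbed to about 13 N, which I took as both saddles being in contact. I let go and backed the arm well clear.

**Last checks:**
- **Angle and hold:** the side and top pictures after release show it lying along the slope in both saddles, with nothing touching it. I judged the angle by eye and from where the ends fell.
- **Centring:** the fork tip was within about 1–2 mm of where it should be. The block and fork edges suggest the strut may sit 2–3 mm down-slope of centre, which is close to what these pictures can resolve.
- **Other parts:** the short and plain struts were never touched. I did not measure them again at the end.

**Disagreement:** the first two views put the strut's middle about 7 mm apart. I used a close wrist view to settle it, where two estimates agreed to about 1.5 mm.

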